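Set the rim lock in the corner of the setting jig

TASK

Push the dark steel rim lock along the bench into the setting jig: its long side flush against the blue fence and its end up against the green stop. Only push it by the sides of its case - do not lift or tip it and do not touch the brass turn-knob on top - and leave everything else on the bench where it is.

Things in the scene. Friction and masses are not known exactly. Their poses are not given: they have to be found in the camera images.
- rim_lock: dark steel lock case lying loose on the bench, a plain box 96 (its x) by 130 (its y, the long side) by 30 high, about 0.5 kg, with flat sides (the bolt is drawn in). Origin: centre of its underside, z up. It starts in front of the fence (on the robot's side), turned up to about 25 degrees from parallel to it. A grey panel, a brass keyhole disc and a small brass slide decorate its top
- turn_knob: brass turn-knob on top of the lock, 12 by 34, from 30 to 48 above the bench; fixed to the lock (it does not turn). Origin on the lock's top face, 5 from its centre along the lock's +y. Not to be touched
- fence: blue-painted fence with a row of white ticks on top, bolted to the bench, 420 long along its y, 30 high, 25 thick, with a 5 mm thick foot plate behind it. Origin: bench level, at the middle of the face that looks at the robot; that face is the plane x = 0 of this frame, and its x points away from the robot, into the metal. The rail turns up to about 12 degrees from start to start
- green_stop: green block fixed to the bench at one end of the fence (left or right end, it changes), 35 (its x) by 30 (its y) by 30 high, with a 5 mm bolt head on top. Origin: centre of its underside; axes parallel to the fence's. It touches the fence face, and its inner side, towards the fence's middle, is the stop. The stops' inner sides are 340 apart
- red_stop: red block like the green one, at the fence's other end; not used this time
- padlock: small brass padlock standing upright, 20 by 42, 60 high with its shackle; beyond one end of the fence, on the robot's side of it. Origin: centre of its underside. Not to be disturbed
- keeper: dark steel lock keeper, an open box 30 by 90 by 30 high, loose, beyond the other end of the fence. Origin: centre of its underside. Not to be disturbed
- can_a: black and red spray can, 62 across, 175 high, well to the left. Origin: centre of its underside. Not to be disturbed
- can_b: second such spray can, well to the left. Not to be disturbed
- drink: orange drink bottle, 62 across, 180 high, well to the right. Origin: centre of its underside. Not to be disturbed
- screwdriver: screwdriver lying on the right, about 200 long along its x. Not to be disturbed
- door_knob: brass door knob standing on its rose, 56 across, 58 high, on the left. Origin: centre of its underside. Not to be disturbed

How it is judged:
By the outcome, as a careful person would: the job done as asked, in the order asked, and still so for the second after the job is handed in, with the robot touching nothing.
It also fails if it takes over 48 s, if anything falls off the work surface, if the arm or the gripper's body presses on something with over 40 N, if the wrist force passes 120 N, or if a joint passes its speed limit or range.

ROBOT

A 6-joint arm with a two-finger parallel gripper is mounted at the origin on the work surface. World frame = base frame: x ahead of the robot, y to its left, z up, the work surface at z = 0. Lengths are in m, angles in rad, forces in N, time in s.
With the tool pointing down it reaches from about 0.35 to 0.925 m from the base axis. Payload 6.4 kg.
Tool frame: the origin (TCP) lies at the very end of the fingers, on their centre line; the grasp point (between the pads) lies robot.grasp_offset behind it (robot.grasp_offset is the distance from the TCP to the grasp point, in m); z points along the fingers, y is the line along which they close (so a half turn about z gives the same grasp; the last joint's range is limited). The gripper opens to 85 mm and grips with 20 to 120 N. Pads are 22 mm wide; open, the fingers measure 114 mm over their backs; the gripper's body (76 mm by 85 mm) begins 54 mm behind the grasp point. The pads swing forward as they close: fully open they stand 13 mm farther back than shut.
Start: joints at [-1.425, 0.245, 1.558, -0, 1.339, -0.174], TCP at [0.204, -0.617, 0.231] pointing down, gripper open.
Joint ranges: [-3.13, 3.13], [-1.02, 2.26], [0.13, 2.54], [-0.95, 4.09], [0.21, 2.88], [-2.74, 2.74]. Speed limits (rad/s): [2.57, 2.57, 3.14, 3.14, 3.14, 3.14].

INTERFACE

Orientations are given as a rotation vector (axis times angle).
In Python, from workcell import robot, cams gives the robot as it stands. The module is installed in compiled form; this text tells all that it offers.
- The arm moves only by the tool jog_arm, never from a script. Its argument "plan" is a list of rows, each an object of numbers: "wx", "wy", "wz": the turn, a rotation vector about the tool's x, y, z in rad; "tx", "ty", "tz": the shift along the tool's x, y, z in m; "gripper": the closure in counts, from 0 (fully open) to 255 (shut). In form: [{"wx": .., "wy": .., "wz": .., "tx": .., "ty": .., "tz": .., "gripper": ..}, ...]. A call has 1 to 10 rows; each row shifts and turns the commanded pose from where the row before left it, along the tool's axes as they then stand; what a row does not reach is not made up. A row lasts 1/8 s, in which the tool goes at most 62.5 mm and 10.7 degrees, less where a joint would pass 70% of its speed; a pose out of reach is approached as far as the arm can. A call with a gripper value outside its range is refused whole. The fingers move at their own pace and stop on an object; "force" is the grip in N (left out, the last holds). Time passes only in rows, so rows that do not move let the fingers close. It gives the time, the measured TCP pose, the force, the opening and the grip force at its end, in the units of the state.
- robot.state(): the state, without advancing time (a new reading comes with each control period).
- cams.camera(name): name is "scene" or "top" or "wrist"; returns a dict with "image" (480x640x3 uint8, red, green, blue), "fx", "fy", "cx", "cy" (pixels), "pose" (4x4, takes a point from camera to world coordinates); the wrist camera has in their place "mount" (4x4, takes a point from camera to tool coordinates, whose origin is the TCP and whose axes are the flange's). Camera axes: x right, y up, looking along -z (the intrinsics and any distortion apply to the point x, -y, -z); pixel columns grow to the right and rows downward; lengths in m; the calibration is good to about 2 mm. The wrist camera is an equidistant fisheye: a pixel r from the principal point sees the ray r / f radians off the axis. A picture is of the moment at which its call begins: read the wrist's pose just before it. There is no depth.
- robot.job_done(): hands the job in; it is judged then, once.
Trained networks look in a picture, given as the dict that the camera call returned (one of the last four; its "shot" number tells which), for a name from the list of things; names that differ only in an ending like _2 or _b are one class to them, and where a whole thing is asked for, a point or a joint stands for the part that bears it (a point fixed in the world has none). Each returns a list of dicts, best first, with "score" (0 to 1); they miss things now and then, are a little off and sometimes report something else, mostly with a low value. They report only what shows in the picture. A call takes as long as a camera call.
- cams.masks_of(label, picture): "region" (480x640 bool, what is visible of it) and "bbox" ([left, top, right, bottom] in pixels, round what is visible of it).
The state is a dict: "clock": time; "joint_positions": joint angles; "joint_velocities": joint speeds; "effort": joint torques, N m; "position": TCP position; "orientation": TCP orientation; "wrist_force": force on the tool from outside, world axes, zero at the start; "ft_torque": the same for the moment, N m; "width": finger opening in m; "gripper_force": force on a finger pad.
Only numpy, scipy, OpenCV 4.12 (cv2) and the standard library are available. Lean on these libraries where they do the work, as an engineer would, in place of code of your own. Each camera call takes 0.05 s, during which the arm holds its last target. There are 200 camera calls.

## Working session

There is one attempt and no reset: what is moved stays moved. The work goes in short steps, Python scripts to look and compute and a tool call to move; the robot and the scene stay as the last step left them, time stands still between calls to the robot, and variables do not carry over. Pictures are saved under pics/ and viewed, at most 10 in all, crops included, and the job is handed in when it is done.

Besides the shell and the picture viewer there is one more tool, called after "Call:" by a JSON object that holds its "api" and its "payload", one argument or row to a line. jog_arm: Moves the arm, as the interface text tells. Its arguments: {"type":"object","properties":{"plan":{"type":"array"},"force":{"type":"number"}},"required":["plan"]}

```bash
mkdir -p pics
cat > h.py <<'E'
import numpy as np, cv2
from workcell import robot, cams
def ray(c,u,v):
    d=np.array([(u-c["cx"])/c["fx"],-(v-c["cy"])/c["fy"],-1.0]); P=np.array(c["pose"])
    return P[:3,3],P[:3,:3]@d
def px2w(c,u,v,z):
    o,d=ray(c,u,v); return o+d*(z-o[2])/d[2]
def w2px(c,p):
    P=np.array(c["pose"]); q=P[:3,:3].T@(np.asarray(p)-P[:3,3]); return np.array([c["cx"]-c["fx"]*q[0]/q[2], c["cy"]+c["fy"]*q[1]/q[2]])
E
python3 - <<'E'
from h import *
s=robot.state(); print(s, robot.grasp_offset)
for n in ["top","scene"]:
    c=cams.camera(n); cv2.imwrite(f"pics/{n}0.png",c["image"][:,:,::-1])
    print(n,c.keys(),c["fx"],c["cx"],c["cy"],np.round(c["pose"],3).tolist())
    for l in ["rim_lock","turn_knob","fence","green_stop","red_stop","padlock","keeper"]:
        for m in cams.masks_of(l,c)[:2]:
            ys,xs=np.nonzero(m["region"]); r=cv2.minAreaRect(np.c_[xs,ys].astype(np.float32))
            print(l,round(m["score"],2),m["bbox"],np.round(cv2.boxPoints(r)).tolist(), [np.round(px2w(c,*p,0.03)[:2],3).tolist() for p in cv2.boxPoints(r)] if n=="top" else "")
E
```

```text
{'clock': 0.0, 'joint_positions': array([-1.42512503e+00,  2.45818964e-01,  1.55906899e+00, -1.05912110e-05,
        1.33867538e+00, -1.74111421e-01]), 'joint_velocities': array([-1.23245127e-03, -4.93547523e-04,  1.12941651e-04,  5.23606592e-04,
        3.59163776e-05, -3.05925383e-04]), 'effort': array([ 1.46605795e-03, -4.29506958e+01, -3.26133513e+01, -2.21867299e-05,
        5.42081383e-03, -6.97746714e-07]), 'position': array([ 0.20424531, -0.61646988,  0.23014764]), 'orientation': array([-3.09957423e+00, -4.99866000e-01, -2.78148389e-05]), 'wrist_force': array([ 0.37815384,  0.02044527, -0.18507034]), 'ft_torque': array([ 0.02202755, -0.01381407,  0.003224  ]), 'gripper_force': 0.0, 'width': 0.08524804625168271} 0.0187
top dict_keys(['image', 'fx', 'fy', 'cx', 'cy', 'pose', 'shot']) 471.9510047182 322.329679827703 249.0627262222058 [[0.008, 0.999, -0.043, 0.476], [-1.0, 0.007, -0.017, -0.013], [-0.016, 0.043, 0.999, 1.192], [0.0, 0.0, 0.0, 1.0]]
rim_lock 0.61 [308.5, 220.3, 365.2, 269.7] [[307.0, 255.0], [317.0, 218.0], [369.0, 232.0], [359.0, 269.0]] [[0.511, 0.044], [0.604, 
[... 1945 characters left out ...]
410.0, 234.0], [437.0, 261.0], [321.0, 378.0]] 
green_stop 0.56 [386.8, 231.9, 404.9, 252.4] [[383.0, 242.0], [396.0, 228.0], [406.0, 238.0], [392.0, 251.0]] 
green_stop 0.44 [279.7, 231.7, 347.4, 283.2] [[280.0, 254.0], [329.0, 221.0], [351.0, 254.0], [302.0, 287.0]] 
red_stop 0.58 [284.2, 324.3, 307.7, 348.0] [[282.0, 338.0], [298.0, 322.0], [308.0, 334.0], [294.0, 348.0]] 
padlock 0.54 [368.4, 199.6, 382.2, 218.3] [[367.0, 217.0], [378.0, 199.0], [387.0, 205.0], [376.0, 223.0]] 
padlock 0.41 [357.4, 144.5, 373.0, 168.7] [[357.0, 145.0], [374.0, 145.0], [374.0, 168.0], [357.0, 168.0]] 
keeper 0.66 [218.2, 310.1, 259.5, 355.1] [[214.0, 335.0], [255.0, 309.0], [267.0, 326.0], [225.0, 353.0]]
```

View pics/top0.png

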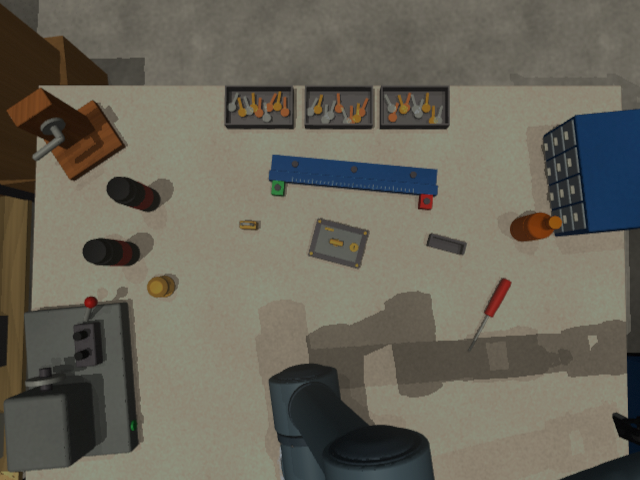

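View pics/scene0.png

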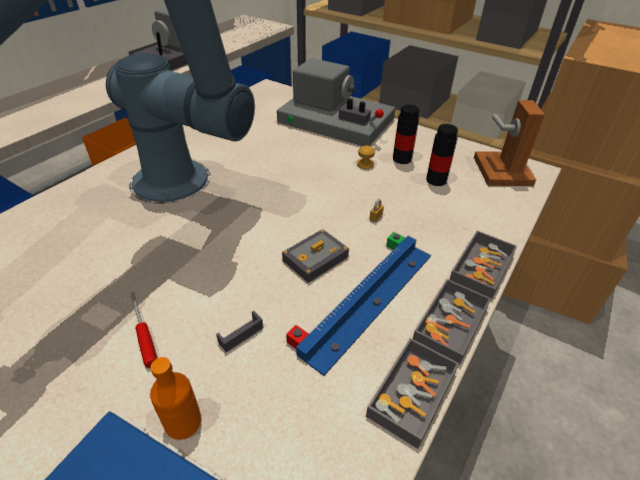

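```bash
cat >> h.py <<'E'
from scipy.optimize import minimize
def box(p,x0,x1,y0,y1,z1,z0=0):
    c,s=np.cos(p[2]),np.sin(p[2])
    return [(p[0]+c*x-s*y,p[1]+s*x+c*y,z) for x in(x0,x1) for y in(y0,y1) for z in(z0,z1)]
def sil(c,pts,S=8):
    q=cv2.convexHull(np.array([w2px(c,a) for a in pts],np.float32))
    return q
def soft(c,hulls):  # antialiased silhouette, 4x supersampled
    m=np.zeros((1920,2560),np.uint8)
    for q in hulls: cv2.fillConvexPoly(m,np.round(((q+.5)*4-.5)*16).astype(np.int32),255,shift=4)
    return cv2.resize(m,(640,480),interpolation=cv2.INTER_AREA)/255.
def fit(views,boxes,p0,step=(.006,.006,.05)):
    f=lambda p:sum(((soft(c,[sil(c,box(p,*b)) for b in boxes])-m)**2).sum() for c,m in views)
    sim=np.array([p0]+[np.array(p0)+np.eye(3)[i]*step[i] for i in range(3)])
    r=minimize(f,p0,method="Nelder-Mead",options=dict(initial_simplex=sim,xatol=1e-4,fatol=.05,maxiter=150)); return r.x,r.fun
LOCK=[(-.048,.048,-.065,.065,.03)]
STOPS=[(-.035,0,.17,.20,.03),(-.035,0,-.20,-.17,.03)]
E
python3 - <<'E'
from h import *
V=[];L=[]
for n in ["top","scene"]:
    c=cams.camera(n); im=c["image"]; hsv=cv2.cvtColor(im,cv2.COLOR_RGB2HSV); H,S,Vv=[hsv[...,i].astype(int) for i in range(3)]
    near=np.zeros((480,640),bool)
    for l in ["green_stop","red_stop"]:
        b=np.array(cams.masks_of(l,c)[0]["bbox"]).astype(int); near[b[1]-5:b[3]+6,b[0]-5:b[2]+6]=1
    m=near&(S>110)&(((H>45)&(H<85))|(H<8)|(H>172))
    b=np.array(cams.masks_of("rim_lock",c)[0]["bbox"]).astype(int)
    k=np.zeros((480,640),bool); k[b[1]-6:b[3]+7,b[0]-6:b[2]+7]=1
    k&=(Vv<125); k=cv2.morphologyEx(k.astype(np.uint8),cv2.MORPH_CLOSE,np.ones((7,7))).astype(float)
    print(n,m.sum(),k.sum()); V.append((c,m.astype(float))); L.append((c,k))
for views in ([0],[1],[0,1]):
    F,e=fit([V[i] for i in views],STOPS,[.677,-.066,-.087]); print("fence",views,np.round(F,4),np.degrees(F[2]),e)
    P,e=fit([L[i] for i in views],LOCK,[.541,-.032,-.253]); print("lock",views,np.round(P,4),np.degrees(P[2]),e)
np.save("F.npy",F)
out=[]
for (c,m),(_,k),(x,y) in zip(V,L,[(250,140),(270,215)]):
    im=cv2.resize(c["image"][y:y+140,x:x+200],None,fx=4,fy=4,interpolation=cv2.INTER_NEAREST)[:,:,::-1].copy()
    for bx,p in [(b,F) for b in STOPS+[(0,.025,-.21,.21,.03)]]+[(LOCK[0],P)]:
        q=(sil(c,box(p,*bx))-[x,y]+.5)*4; cv2.polylines(im,[q.astype(np.int32)],True,(0,255,255),1)
    out.append(cv2.resize(im,(640,290) if 0 else (428,300)))
cv2.imwrite("pics/fit.png",np.vstack([cv2.resize(o,(428,300)) for o in out]))
E
```

```text
top 311 2292.0
scene 408 2122.0
fence [0] [ 0.6822 -0.0658 -0.0924] -5.295299466621673 117.28747404844292
lock [0] [ 0.5425 -0.0327 -0.2295] -13.147529201218198 173.62113033448674
fence [1] [ 0.6783 -0.0656 -0.0889] -5.093662522831443 295.3460668973472
lock [1] [ 0.5428 -0.0354 -0.2462] -14.106800857586627 38.7840830449827
fence [0, 1] [ 0.6807 -0.0663 -0.0918] -5.25714641481333 422.6515032679739
lock [0, 1] [ 0.5428 -0.0345 -0.25  ] -14.326470265476571 229.15655517108803
```

View pics/fit.png

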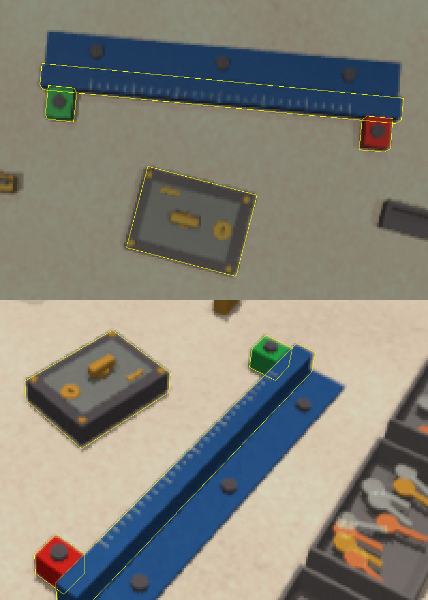

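Call:
{"api": "jog_arm", "payload": {
  "plan": [
    {"tx":0.032,"ty":-0.0372,"gripper":60},
    {"tx":0.032,"ty":-0.0372,"gripper":60},
    {"tx":0.032,"ty":-0.0372,"gripper":60},
    {"tx":0.032,"ty":-0.0372,"gripper":60},
    {"tx":0.032,"ty":-0.0372,"gripper":60},
    {"tx":0.032,"ty":-0.0372,"gripper":60},
    {"tx":0.032,"ty":-0.0372,"gripper":60},
    {"tx":0.032,"ty":-0.0372,"gripper":60},
    {"tx":0.032,"ty":-0.0372,"gripper":60},
    {"tx":0.032,"ty":-0.0372,"gripper":60}
  ]
}}

```text
$.plan[0]: bad value
```

Call:
{"api": "jog_arm", "payload": {
  "plan": [
    {"tx":0.032,"ty":-0.0372,"gripper":60},
    {"tx":0.032,"ty":-0.0372,"gripper":60},
    {"tx":0.032,"ty":-0.0372,"gripper":60},
    {"wz":0.103,"tz":0.02,"gripper":60},
    {"wz":0.103,"tz":0.02,"gripper":60},
    {"wz":0.103,"tz":0.02,"gripper":60},
    {"wz":0.103,"tz":0.02,"gripper":60},
    {"gripper":60}
  ]
}}

```text
$.plan[0]: bad value
```

Call:
{"api": "jog_arm", "payload": {
  "plan": [
    {"wx":0,"wy":0,"wz":0,"tx":0.032,"ty":-0.0372,"tz":0,"gripper":60},
    {"wx":0,"wy":0,"wz":0,"tx":0.032,"ty":-0.0372,"tz":0,"gripper":60},
    {"wx":0,"wy":0,"wz":0,"tx":0.032,"ty":-0.0372,"tz":0,"gripper":60},
    {"wx":0,"wy":0,"wz":0,"tx":0.032,"ty":-0.0372,"tz":0,"gripper":60},
    {"wx":0,"wy":0,"wz":0,"tx":0.032,"ty":-0.0372,"tz":0,"gripper":60},
    {"wx":0,"wy":0,"wz":0,"tx":0.032,"ty":-0.0372,"tz":0,"gripper":60},
    {"wx":0,"wy":0,"wz":0,"tx":0.032,"ty":-0.0372,"tz":0,"gripper":60},
    {"wx":0,"wy":0,"wz":0,"tx":0.032,"ty":-0.0372,"tz":0,"gripper":60},
    {"wx":0,"wy":0,"wz":0,"tx":0.032,"ty":-0.0372,"tz":0,"gripper":60},
    {"wx":0,"wy":0,"wz":0,"tx":0.032,"ty":-0.0372,"tz":0,"gripper":60}
  ]
}}

```text
clock: 2.45
position: [0.3916, -0.1619, 0.2316]
orientation: [3.101, 0.5, 0.001]
wrist_force: [0.5, -0.4, 0.1]
width: 0.0654
gripper_force: 0.0
```

Call:
{"api": "jog_arm", "payload": {
  "plan": [
    {"wx":0,"wy":0,"wz":0,"tx":0.032,"ty":-0.0372,"tz":0,"gripper":60},
    {"wx":0,"wy":0,"wz":0,"tx":0.032,"ty":-0.0372,"tz":0,"gripper":60},
    {"wx":0,"wy":0,"wz":0,"tx":0.032,"ty":-0.0372,"tz":0,"gripper":60},
    {"wx":0,"wy":0,"wz":0.103,"tx":0,"ty":0,"tz":0.03,"gripper":60},
    {"wx":0,"wy":0,"wz":0.103,"tx":0,"ty":0,"tz":0.03,"gripper":60},
    {"wx":0,"wy":0,"wz":0.103,"tx":0,"ty":0,"tz":0.03,"gripper":60},
    {"wx":0,"wy":0,"wz":0.103,"tx":0,"ty":0,"tz":0.03,"gripper":60},
    {"wx":0,"wy":0,"wz":0,"tx":0,"ty":0,"tz":0,"gripper":60}
  ]
}}

```text
clock: 3.45
position: [0.4454, -0.0266, 0.1093]
orientation: [-3.137, 0.143, 0.008]
wrist_force: [0.4, 0.2, 0.0]
width: 0.0654
gripper_force: 0.0
```

```bash
cat > t.py <<'E'
from h import *
from scipy.spatial.transform import Rotation as Ro
F=np.array([.681,-.0663,-.0918])
s=robot.state(); R=Ro.from_rotvec(s["orientation"]).as_matrix(); p=s["position"]
u=np.array([np.cos(F[2]),np.sin(F[2])]); v=np.array([-u[1],u[0]])
d=p[:2]-F[:2]; print("t",s["clock"],"tcp u,v,z",np.round([d@u,d@v,p[2]],4),"yaw err deg",round(np.degrees(np.arctan2(R[1,0],R[0,0])-F[2]),2),"tilt",np.round(R[2],3),"f",np.round(s["wrist_force"],1))
E
python3 - <<'E'
exec(open("t.py").read())
c=cams.camera("wrist"); cv2.imwrite("pics/w1.png",c["image"][:,:,::-1])
print({k:c[k] for k in c if k!="image"})
E
```

```text
t 3.45 tcp u,v,z [-0.2382  0.0179  0.1093] yaw err deg 0.05 tilt [-0.005 -0.001 -1.   ] f [0.4 0.2 0. ]
{'fx': 371.64829954431775, 'fy': 371.64829954431775, 'cx': 312.547899368428, 'cy': 236.70939639475745, 'mount': array([[-9.18123752e-05,  9.47094848e-01,  3.20953799e-01,
         8.22809793e-02],
       [ 9.99999762e-01,  3.06397250e-04, -6.18079312e-04,
        -9.96327705e-04],
       [-6.83719093e-04,  3.20953666e-01, -9.47094650e-01,
        -1.44216176e-01],
       [ 0.00000000e+00,  0.00000000e+00,  0.00000000e+00,
         1.00000000e+00]]), 'shot': 5}
```

View pics/w1.png

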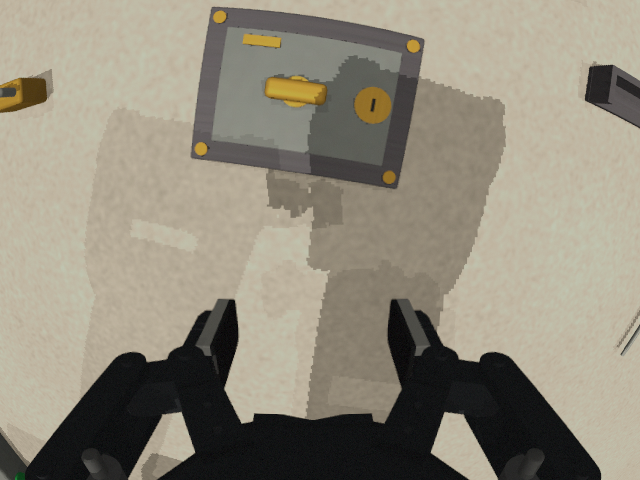

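Call:
{"api": "jog_arm", "payload": {
  "plan": [
    {"wx":0,"wy":0,"wz":0,"tx":0,"ty":0,"tz":0.03,"gripper":60},
    {"wx":0,"wy":0,"wz":0,"tx":0,"ty":0,"tz":0.03,"gripper":60},
    {"wx":0,"wy":0,"wz":0,"tx":0,"ty":0,"tz":0.025,"gripper":60},
    {"wx":0,"wy":0,"wz":0,"tx":0,"ty":0,"tz":0.015,"gripper":60},
    {"wx":0,"wy":0,"wz":0,"tx":0,"ty":0,"tz":0.003,"gripper":60},
    {"wx":0,"wy":0,"wz":0,"tx":0.006,"ty":0,"tz":0,"gripper":60},
    {"wx":0,"wy":0,"wz":0,"tx":0.006,"ty":0,"tz":0,"gripper":60},
    {"wx":0,"wy":0,"wz":0,"tx":0.006,"ty":0,"tz":0,"gripper":60},
    {"wx":0,"wy":0,"wz":0,"tx":0.006,"ty":0,"tz":0,"gripper":60},
    {"wx":0,"wy":0,"wz":0,"tx":0.006,"ty":0,"tz":0,"gripper":60}
  ]
}}

```text
clock: 4.75
position: [0.4766, -0.0299, 0.0081]
orientation: [-3.138, 0.145, 0.004]
wrist_force: [-5.7, -0.9, 3.0]
width: 0.0651
gripper_force: 2.5
```

Call:
{"api": "jog_arm", "payload": {
  "plan": [
    {"wx":0,"wy":0,"wz":0,"tx":0.005,"ty":0,"tz":0,"gripper":60},
    {"wx":0,"wy":0,"wz":0,"tx":0.005,"ty":0,"tz":0,"gripper":60},
    {"wx":0,"wy":0,"wz":0,"tx":0.005,"ty":0,"tz":0,"gripper":60},
    {"wx":0,"wy":0,"wz":0,"tx":0.005,"ty":0,"tz":0,"gripper":60},
    {"wx":0,"wy":0,"wz":0,"tx":0.005,"ty":0,"tz":0,"gripper":60},
    {"wx":0,"wy":0,"wz":0,"tx":0.005,"ty":0,"tz":0,"gripper":60}
  ]
}}

```text
clock: 5.5
position: [0.5051, -0.0323, 0.0078]
orientation: [-3.137, 0.144, 0.009]
wrist_force: [-8.4, 0.8, 7.0]
width: 0.065
gripper_force: 4.3
```

Run:
```python
exec(open("t.py").read())
c=cams.camera("wrist"); cv2.imwrite("pics/w2.png",c["image"][:,:,::-1])
```

```text
t 5.5 tcp u,v,z [-0.1783  0.0178  0.0078] yaw err deg 0.02 tilt [-0.006 -0.001 -1.   ] f [-8.4  0.8  7. ]
```

View pics/w2.png

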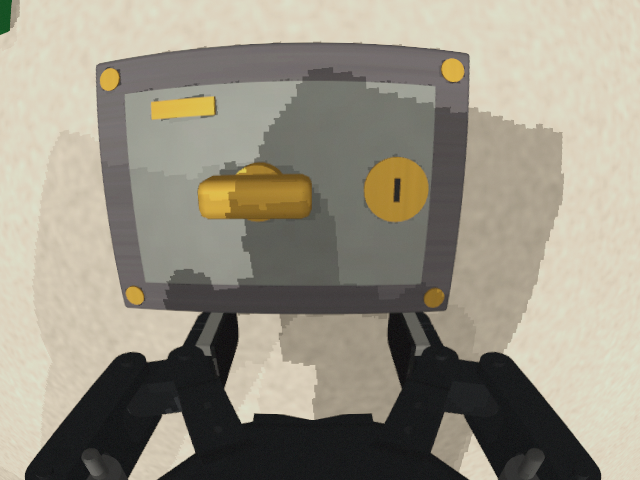

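Call:
{"api": "jog_arm", "payload": {
  "plan": [
    {"wx":0,"wy":0,"wz":0,"tx":0.0,"ty":0,"tz":-0.004,"gripper":60},
    {"wx":0,"wy":0,"wz":0,"tx":0.005,"ty":0,"tz":0,"gripper":60},
    {"wx":0,"wy":0,"wz":0,"tx":0.005,"ty":0,"tz":0,"gripper":60},
    {"wx":0,"wy":0,"wz":0,"tx":0.005,"ty":0,"tz":0,"gripper":60},
    {"wx":0,"wy":0,"wz":0,"tx":0.005,"ty":0,"tz":0,"gripper":60}
  ]
}}

```text
clock: 6.18
position: [0.5272, -0.0346, 0.0121]
orientation: [-3.138, 0.145, 0.0]
wrist_force: [-3.0, 0.4, -2.1]
width: 0.0654
gripper_force: 1.1
```

Call:
{"api": "jog_arm", "payload": {
  "plan": [
    {"wx":0,"wy":0,"wz":0,"tx":0.005,"ty":0,"tz":0,"gripper":60},
    {"wx":0,"wy":0,"wz":0,"tx":0.005,"ty":0,"tz":0,"gripper":60},
    {"wx":0,"wy":0,"wz":0,"tx":0.005,"ty":0,"tz":0,"gripper":60},
    {"wx":0,"wy":0,"wz":0,"tx":0.005,"ty":0,"tz":0,"gripper":60},
    {"wx":0,"wy":0,"wz":0,"tx":0.005,"ty":0,"tz":0,"gripper":60},
    {"wx":0,"wy":0,"wz":0,"tx":0.005,"ty":0,"tz":0,"gripper":60},
    {"wx":0,"wy":0,"wz":0,"tx":0.003,"ty":0,"tz":0,"gripper":60},
    {"wx":0,"wy":0,"wz":0,"tx":0.002,"ty":0,"tz":0,"gripper":60}
  ]
}}

```text
clock: 7.18
position: [0.5618, -0.0378, 0.0124]
orientation: [-3.138, 0.145, 0.001]
wrist_force: [-4.1, -0.8, 0.1]
width: 0.0656
gripper_force: 2.0
```

Run:
```python
exec(open("t.py").read())
c=cams.camera("wrist"); cv2.imwrite("pics/w3.png",c["image"][:,:,::-1])
```

```text
t 7.175 tcp u,v,z [-0.1213  0.0175  0.0124] yaw err deg -0.02 tilt [-0.001 -0.    -1.   ] f [-4.1 -0.8  0.1]
```

View pics/w3.png

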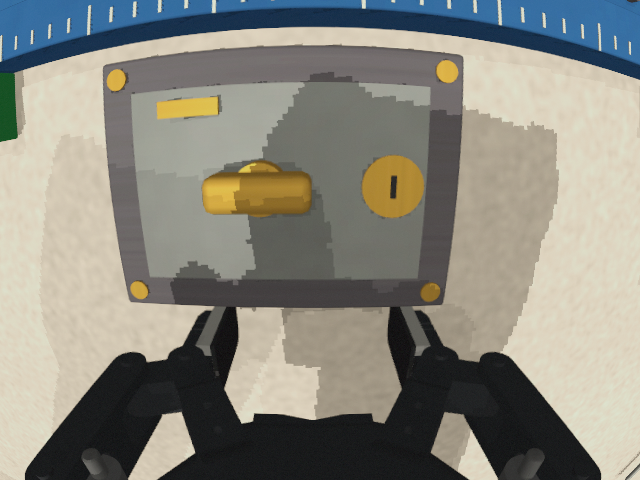

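```bash
cat >> t.py <<'E'
def wp(c,px,z):
    q=np.array([px[0]-c["cx"],px[1]-c["cy"]]); r=np.hypot(*q); a=r/c["fx"]
    dc=np.array([np.sin(a)*q[0]/r,-np.sin(a)*q[1]/r,-np.cos(a)]); M=np.array(c["mount"])
    D=R@(M[:3,:3]@dc); o=p+R@M[:3,3]; w=o+D*(z-o[2])/D[2]; e=w[:2]-F[:2]; return np.round([e@u,e@v],4)
E
python3 - <<'E'
exec(open("t.py").read())
c=cams.camera("wrist")
for q in [(104,66),(463,56),(445,306),(130,302),(17,75),(17,138)]: print(q,wp(c,q,.03))
for q in [(100,58),(213,12),(320,8),(520,24)]: print("fence top edge",q,wp(c,q,.03))
for q in [(2,79),(213,28),(320,24),(520,42)]: print("fence foot",q,wp(c,q,.0))
E
```

```text
t 7.225 tcp u,v,z [-0.1211  0.0175  0.0124] yaw err deg -0.02 tilt [ 0.  0. -1.] f [-3.3  0.4 -1.7]
(104, 66) [-0.0151  0.0953]
(463, 56) [-0.0149 -0.0344]
(445, 306) [-0.1116 -0.0357]
(130, 302) [-0.1109  0.0958]
(17, 75) [-0.01    0.1423]
(17, 138) [-0.0372  0.1442]
fence top edge (100, 58) [-0.0116  0.0972]
fence top edge (213, 12) [-0.0007  0.0523]
fence top edge (320, 8) [-0.0012  0.0158]
fence top edge (520, 24) [ 0.0015 -0.0586]
fence foot (2, 79) [-0.0028  0.1842]
fence foot (213, 28) [0.0009 0.0602]
fence foot (320, 24) [0.0005 0.0152]
fence foot (520, 42) [ 0.002  -0.0765]
```

Call:
{"api": "jog_arm", "payload": {
  "plan": [
    {"wx":0,"wy":0,"wz":0,"tx":0.004,"ty":0,"tz":0,"gripper":60},
    {"wx":0,"wy":0,"wz":0,"tx":0.004,"ty":0,"tz":0,"gripper":60},
    {"wx":0,"wy":0,"wz":0,"tx":0.002,"ty":0,"tz":0,"gripper":60},
    {"wx":0,"wy":0,"wz":0,"tx":0,"ty":0,"tz":0,"gripper":60},
    {"wx":0,"wy":0,"wz":0,"tx":-0.01,"ty":0,"tz":0,"gripper":60},
    {"wx":0,"wy":0,"wz":0,"tx":-0.02,"ty":0,"tz":0,"gripper":60},
    {"wx":0,"wy":0,"wz":0,"tx":0,"ty":0,"tz":-0.04,"gripper":120},
    {"wx":0,"wy":0,"wz":0,"tx":0,"ty":0,"tz":-0.05,"gripper":120},
    {"wx":0,"wy":0,"wz":0,"tx":0,"ty":0,"tz":-0.03,"gripper":120},
    {"wx":0,"wy":0,"wz":0,"tx":0,"ty":0,"tz":0,"gripper":120}
  ]
}}

```text
clock: 8.52
position: [0.5441, -0.0366, 0.1358]
orientation: [3.137, -0.145, 0.013]
wrist_force: [0.0, -0.3, 0.5]
width: 0.0454
gripper_force: 0.0
```

```bash
python3 t.py; python3 -c "
from workcell import robot; print(robot.state()['width'],robot.state()['joint_positions'])"
```

```text
t 8.525 tcp u,v,z [-0.1391  0.0171  0.1358] yaw err deg -0.03 tilt [ 0.008  0.001 -1.   ] f [ 0.  -0.3  0.5]
0.045420280564786 [-2.75153777e-01  1.05647943e-01  1.90271777e+00  2.09169910e-04
  1.12487317e+00  1.38785761e+00]
```

Call:
{"api": "jog_arm", "payload": {
  "plan": [
    {"wx":0,"wy":0,"wz":0,"tx":0.0283,"ty":0.0323,"tz":0,"gripper":120},
    {"wx":0,"wy":0,"wz":0,"tx":0.0283,"ty":0.0323,"tz":0,"gripper":120},
    {"wx":0,"wy":0,"wz":0,"tx":0.0283,"ty":0.0323,"tz":0,"gripper":120},
    {"wx":0,"wy":0,"wz":-0.157,"tx":0,"ty":0,"tz":0,"gripper":120},
    {"wx":0,"wy":0,"wz":-0.157,"tx":0,"ty":0,"tz":0,"gripper":120},
    {"wx":0,"wy":0,"wz":-0.157,"tx":0,"ty":0,"tz":0,"gripper":120},
    {"wx":0,"wy":0,"wz":-0.157,"tx":0,"ty":0,"tz":0,"gripper":120},
    {"wx":0,"wy":0,"wz":-0.157,"tx":0,"ty":0,"tz":0,"gripper":120},
    {"wx":0,"wy":0,"wz":-0.157,"tx":0,"ty":0,"tz":0,"gripper":120},
    {"wx":0,"wy":0,"wz":-0.157,"tx":0,"ty":0,"tz":0,"gripper":120}
  ]
}}

```text
clock: 9.78
position: [0.6165, -0.1399, 0.1303]
orientation: [-2.747, -1.522, 0.002]
wrist_force: [-0.5, 0.2, 0.1]
width: 0.045
gripper_force: 0.0
```

Call:
{"api": "jog_arm", "payload": {
  "plan": [
    {"wx":0,"wy":0,"wz":-0.157,"tx":0,"ty":0,"tz":0,"gripper":120},
    {"wx":0,"wy":0,"wz":-0.157,"tx":0,"ty":0,"tz":0,"gripper":120},
    {"wx":0,"wy":0,"wz":-0.158,"tx":0,"ty":0,"tz":0,"gripper":120},
    {"wx":0,"wy":0,"wz":0,"tx":0,"ty":0,"tz":0,"gripper":120},
    {"wx":0,"wy":0,"wz":0,"tx":0,"ty":0,"tz":0,"gripper":120}
  ]
}}

```text
clock: 10.4
position: [0.617, -0.1401, 0.1314]
orientation: [-2.323, -2.114, 0.001]
wrist_force: [0.2, 0.6, 0.9]
width: 0.0452
gripper_force: 0.0
```

Run:
```python
exec(open("t.py").read())
c=cams.camera("wrist"); cv2.imwrite("pics/w4.png",c["image"][:,:,::-1])
for m in cams.masks_of("rim_lock",c)[:1]:
    ys,xs=np.nonzero(m["region"]); b=cv2.boxPoints(cv2.minAreaRect(np.c_[xs,ys].astype(np.float32)));
    for q in b: print(np.round(q),wp(c,q,.03))
```

```text
t 10.4 tcp u,v,z [-0.057  -0.0794  0.1314] yaw err deg 89.86 tilt [ 0.    -0.001 -1.   ] f [0.2 0.6 0.9]
[245.   0.] [-0.1013  0.0848]
[394.   0.] [-0.0034  0.0853]
[394. 175.] [-0.0022 -0.0351]
[245. 175.] [-0.1029 -0.0351]
```

View pics/w4.png

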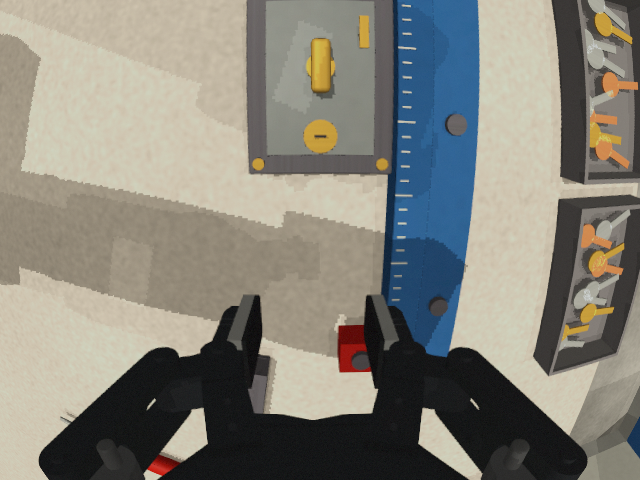

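Call:
{"api": "jog_arm", "payload": {
  "plan": [
    {"wx":0,"wy":0,"wz":0,"tx":0,"ty":0,"tz":0.04,"gripper":120},
    {"wx":0,"wy":0,"wz":0,"tx":0,"ty":0,"tz":0.04,"gripper":120},
    {"wx":0,"wy":0,"wz":0,"tx":0,"ty":0,"tz":0.03,"gripper":120},
    {"wx":0,"wy":0,"wz":0,"tx":0,"ty":0,"tz":0.008,"gripper":120},
    {"wx":0,"wy":0,"wz":0,"tx":0.006,"ty":0,"tz":0,"gripper":120},
    {"wx":0,"wy":0,"wz":0,"tx":0.006,"ty":0,"tz":0,"gripper":120},
    {"wx":0,"wy":0,"wz":0,"tx":0.006,"ty":0,"tz":0,"gripper":120},
    {"wx":0,"wy":0,"wz":0,"tx":0.006,"ty":0,"tz":0,"gripper":120},
    {"wx":0,"wy":0,"wz":0,"tx":0.006,"ty":0,"tz":0,"gripper":120},
    {"wx":0,"wy":0,"wz":0,"tx":0.005,"ty":0,"tz":0,"gripper":120}
  ]
}}

```text
clock: 11.75
position: [0.6208, -0.1055, 0.0145]
orientation: [2.32, 2.117, -0.001]
wrist_force: [-0.7, -4.1, -0.7]
width: 0.0452
gripper_force: 1.9
```

Call:
{"api": "jog_arm", "payload": {
  "plan": [
    {"wx":0,"wy":0,"wz":0,"tx":0.005,"ty":0,"tz":0,"gripper":120},
    {"wx":0,"wy":0,"wz":0,"tx":0.005,"ty":0,"tz":0,"gripper":120},
    {"wx":0,"wy":0,"wz":0,"tx":0.005,"ty":0,"tz":0,"gripper":120},
    {"wx":0,"wy":0,"wz":0,"tx":0.005,"ty":0,"tz":0,"gripper":120},
    {"wx":0,"wy":0,"wz":0,"tx":0.005,"ty":0,"tz":0,"gripper":120},
    {"wx":0,"wy":0,"wz":0,"tx":0.005,"ty":0,"tz":0,"gripper":120}
  ]
}}

```text
clock: 12.5
position: [0.6236, -0.0753, 0.0144]
orientation: [2.321, 2.117, 0.0]
wrist_force: [-0.6, -3.6, 1.0]
width: 0.0454
gripper_force: 2.2
```

Run:
```python
exec(open("t.py").read())
c=cams.camera("wrist"); cv2.imwrite("pics/w5.png",c["image"][:,:,::-1])
```

```text
t 12.5 tcp u,v,z [-0.0564 -0.0142  0.0144] yaw err deg 89.99 tilt [-0.  0. -1.] f [-0.6 -3.6  1. ]
```

View pics/w5.png

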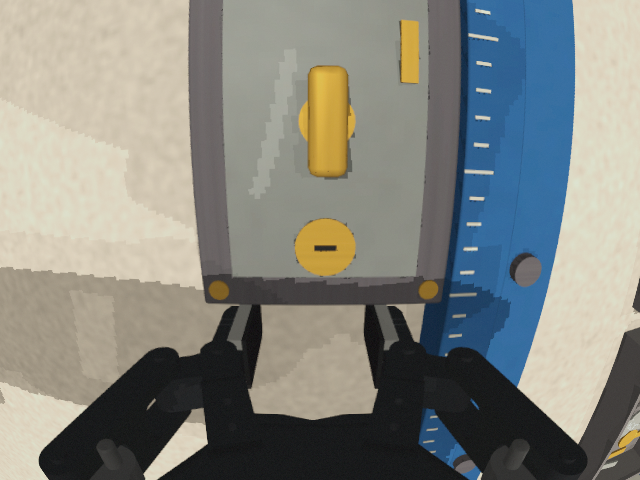

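Call:
{"api": "jog_arm", "payload": {
  "plan": [
    {"wx":0,"wy":0,"wz":0,"tx":0.005,"ty":0,"tz":0,"gripper":120},
    {"wx":0,"wy":0,"wz":0,"tx":0.005,"ty":0,"tz":0,"gripper":120},
    {"wx":0,"wy":0,"wz":0,"tx":0.005,"ty":0,"tz":0,"gripper":120},
    {"wx":0,"wy":0,"wz":0,"tx":0.005,"ty":0,"tz":0,"gripper":120},
    {"wx":0,"wy":0,"wz":0,"tx":0.005,"ty":0,"tz":0,"gripper":120},
    {"wx":0,"wy":0,"wz":0,"tx":0.005,"ty":0,"tz":0,"gripper":120},
    {"wx":0,"wy":0,"wz":0,"tx":0.004,"ty":0,"tz":0,"gripper":120},
    {"wx":0,"wy":0,"wz":0,"tx":0.002,"ty":0,"tz":0,"gripper":120},
    {"wx":0,"wy":0,"wz":0,"tx":0.001,"ty":0,"tz":0,"gripper":120}
  ]
}}

```text
clock: 13.68
position: [0.6269, -0.0386, 0.0144]
orientation: [2.321, 2.117, -0.0]
wrist_force: [-1.3, -4.7, 3.4]
width: 0.0452
gripper_force: 2.6
```

Call:
{"api": "jog_arm", "payload": {
  "plan": [
    {"wx":0,"wy":0,"wz":0,"tx":0.001,"ty":0,"tz":0,"gripper":120},
    {"wx":0,"wy":0,"wz":0,"tx":0.001,"ty":0,"tz":0,"gripper":120}
  ]
}}

```text
clock: 13.92
position: [0.6271, -0.0368, 0.0144]
orientation: [2.321, 2.117, -0.0]
wrist_force: [-1.2, -5.2, 2.8]
width: 0.0457
gripper_force: 2.6
```

Call:
{"api": "jog_arm", "payload": {
  "plan": [
    {"wx":0,"wy":0,"wz":0,"tx":0.001,"ty":0,"tz":0,"gripper":120},
    {"wx":0,"wy":0,"wz":0,"tx":0.001,"ty":0,"tz":0,"gripper":120}
  ]
}}

```text
clock: 14.18
position: [0.6273, -0.0348, 0.0144]
orientation: [2.321, 2.117, -0.0]
wrist_force: [0.5, -4.3, 2.7]
width: 0.0452
gripper_force: 2.6
```

Call:
{"api": "jog_arm", "payload": {
  "plan": [
    {"wx":0,"wy":0,"wz":0,"tx":0.001,"ty":0,"tz":0,"gripper":120},
    {"wx":0,"wy":0,"wz":0,"tx":0.001,"ty":0,"tz":0,"gripper":120}
  ]
}}

```text
clock: 14.42
position: [0.6275, -0.0328, 0.0144]
orientation: [2.321, 2.117, -0.0]
wrist_force: [-0.6, -5.3, 2.8]
width: 0.0452
gripper_force: 2.6
```

Call:
{"api": "jog_arm", "payload": {
  "plan": [
    {"wx":0,"wy":0,"wz":0,"tx":0.001,"ty":0,"tz":0,"gripper":120},
    {"wx":0,"wy":0,"wz":0,"tx":0.001,"ty":0,"tz":0,"gripper":120}
  ]
}}

```text
clock: 14.68
position: [0.6276, -0.0315, 0.0144]
orientation: [2.32, 2.117, -0.002]
wrist_force: [-1.3, -10.5, 2.3]
width: 0.0451
gripper_force: 5.2
```

Call:
{"api": "jog_arm", "payload": {
  "plan": [
    {"wx":0,"wy":0,"wz":0,"tx":0.0005,"ty":0,"tz":0,"gripper":120},
    {"wx":0,"wy":0,"wz":0,"tx":0,"ty":0,"tz":0,"gripper":120}
  ]
}}

```text
clock: 14.92
position: [0.6275, -0.0315, 0.0144]
orientation: [2.32, 2.116, -0.003]
wrist_force: [-1.3, -9.8, 2.4]
width: 0.0457
gripper_force: 4.9
```

Call:
{"api": "jog_arm", "payload": {
  "plan": [
    {"wx":0,"wy":0,"wz":0,"tx":-0.01,"ty":0,"tz":0,"gripper":120},
    {"wx":0,"wy":0,"wz":0,"tx":-0.02,"ty":0,"tz":0,"gripper":120},
    {"wx":0,"wy":0,"wz":0,"tx":0,"ty":0,"tz":-0.05,"gripper":120},
    {"wx":0,"wy":0,"wz":0,"tx":0,"ty":0,"tz":-0.05,"gripper":120},
    {"wx":0,"wy":0,"wz":0,"tx":0,"ty":0,"tz":-0.02,"gripper":120},
    {"wx":0,"wy":0,"wz":0,"tx":0.035,"ty":-0.028,"tz":0,"gripper":60},
    {"wx":0,"wy":0,"wz":0,"tx":0.035,"ty":-0.028,"tz":0,"gripper":60},
    {"wx":0,"wy":0,"wz":0,"tx":0.035,"ty":-0.028,"tz":0,"gripper":60},
    {"wx":0,"wy":0,"wz":0.157,"tx":0,"ty":0,"tz":0,"gripper":60},
    {"wx":0,"wy":0,"wz":0.157,"tx":0,"ty":0,"tz":0,"gripper":60}
  ]
}}

```text
clock: 16.18
position: [0.5496, 0.0527, 0.133]
orientation: [-2.626, -1.721, 0.002]
wrist_force: [0.3, 0.4, -0.6]
width: 0.0654
gripper_force: 0.0
```

Call:
{"api": "jog_arm", "payload": {
  "plan": [
    {"wx":0,"wy":0,"wz":0.157,"tx":0,"ty":0,"tz":0,"gripper":60},
    {"wx":0,"wy":0,"wz":0.157,"tx":0,"ty":0,"tz":0,"gripper":60},
    {"wx":0,"wy":0,"wz":0.157,"tx":0,"ty":0,"tz":0,"gripper":60},
    {"wx":0,"wy":0,"wz":0.157,"tx":0,"ty":0,"tz":0,"gripper":60},
    {"wx":0,"wy":0,"wz":0.157,"tx":0,"ty":0,"tz":0,"gripper":60},
    {"wx":0,"wy":0,"wz":0.157,"tx":0,"ty":0,"tz":0,"gripper":60},
    {"wx":0,"wy":0,"wz":0.157,"tx":0,"ty":0,"tz":0,"gripper":60},
    {"wx":0,"wy":0,"wz":0.158,"tx":0,"ty":0,"tz":0,"gripper":60},
    {"wx":0,"wy":0,"wz":0,"tx":0,"ty":0,"tz":0,"gripper":60}
  ]
}}

```text
clock: 17.3
position: [0.55, 0.0521, 0.1331]
orientation: [-3.138, 0.142, 0.004]
wrist_force: [0.3, 0.6, 0.4]
width: 0.0659
gripper_force: 0.0
```

Run:
```python
exec(open("t.py").read())
c=cams.camera("wrist"); cv2.imwrite("pics/w6.png",c["image"][:,:,::-1])
```

```text
t 17.3 tcp u,v,z [-0.1413  0.1059  0.1331] yaw err deg 0.07 tilt [-0.002 -0.    -1.   ] f [0.3 0.6 0.4]
```

View pics/w6.png

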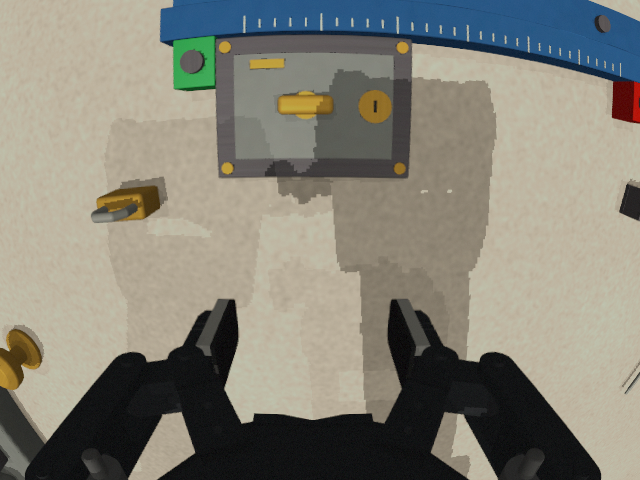

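Call:
{"api": "jog_arm", "payload": {
  "plan": [
    {"wx":0,"wy":0,"wz":0,"tx":0,"ty":0,"tz":0.04,"gripper":60},
    {"wx":0,"wy":0,"wz":0,"tx":0,"ty":0,"tz":0.04,"gripper":60},
    {"wx":0,"wy":0,"wz":0,"tx":0,"ty":0,"tz":0.03,"gripper":60},
    {"wx":0,"wy":0,"wz":0,"tx":0,"ty":0,"tz":0.01,"gripper":60},
    {"wx":0,"wy":0,"wz":0,"tx":0.008,"ty":0,"tz":0,"gripper":60},
    {"wx":0,"wy":0,"wz":0,"tx":0.008,"ty":0,"tz":0,"gripper":60},
    {"wx":0,"wy":0,"wz":0,"tx":0.008,"ty":0,"tz":0,"gripper":60},
    {"wx":0,"wy":0,"wz":0,"tx":0.004,"ty":-0.0003,"tz":0,"gripper":60},
    {"wx":0,"wy":0,"wz":0,"tx":0.002,"ty":-0.0003,"tz":0,"gripper":60}
  ]
}}

```text
clock: 18.48
position: [0.5803, 0.05, 0.0144]
orientation: [3.138, -0.145, -0.003]
wrist_force: [-5.0, -1.3, 4.1]
width: 0.0654
gripper_force: 2.8
```

Call:
{"api": "jog_arm", "payload": {
  "plan": [
    {"wx":0,"wy":0,"wz":0,"tx":0.001,"ty":-0.0003,"tz":0,"gripper":60},
    {"wx":0,"wy":0,"wz":0,"tx":0.001,"ty":-0.0003,"tz":0,"gripper":60}
  ]
}}

```text
clock: 18.73
position: [0.5804, 0.0504, 0.0138]
orientation: [3.138, -0.144, -0.01]
wrist_force: [-10.1, -1.8, 8.2]
width: 0.0653
gripper_force: 5.2
```

Call:
{"api": "jog_arm", "payload": {
  "plan": [
    {"wx":0,"wy":0,"wz":0,"tx":0.001,"ty":-0.0003,"tz":0,"gripper":60},
    {"wx":0,"wy":0,"wz":0,"tx":0,"ty":0,"tz":0,"gripper":60}
  ]
}}

```text
clock: 18.98
position: [0.5805, 0.0505, 0.0136]
orientation: [3.137, -0.144, -0.013]
wrist_force: [-10.3, -2.8, 9.2]
width: 0.0652
gripper_force: 5.9
```

Run:
```python
exec(open("t.py").read())
c=cams.camera("wrist"); cv2.imwrite("pics/w7.png",cv2.resize(c["image"][0:200,40:490],None,fx=1.7,fy=1.7,interpolation=cv2.INTER_CUBIC)[:,:,::-1])
```

```text
t 18.975 tcp u,v,z [-0.1107  0.1071  0.0136] yaw err deg 0.0 tilt [-0.009  0.001 -1.   ] f [-10.3  -2.8   9.2]
```

View pics/w7.png

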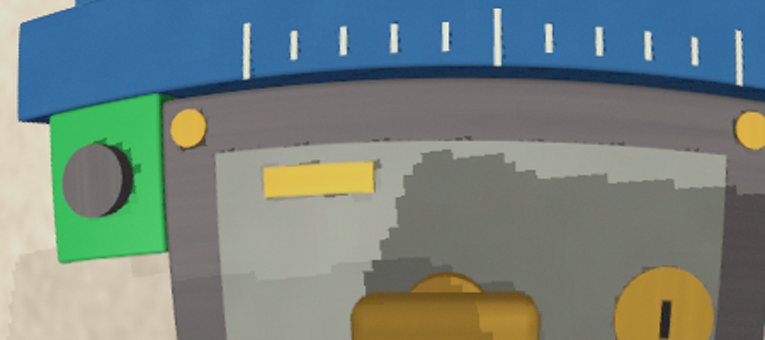

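Call:
{"api": "jog_arm", "payload": {
  "plan": [
    {"wx":0,"wy":0,"wz":0,"tx":-0.008,"ty":0,"tz":-0.002,"gripper":60},
    {"wx":0,"wy":0,"wz":0,"tx":0,"ty":0,"tz":0,"gripper":60},
    {"wx":0,"wy":0,"wz":0,"tx":0.004,"ty":0,"tz":0,"gripper":60},
    {"wx":0,"wy":0,"wz":0,"tx":0.002,"ty":0,"tz":-0.0003,"gripper":60}
  ]
}}

```text
clock: 19.52
position: [0.581, 0.0509, 0.0164]
orientation: [-3.138, 0.145, 0.006]
wrist_force: [-8.7, 0.8, 6.2]
width: 0.0655
gripper_force: 4.3
```

Call:
{"api": "jog_arm", "payload": {
  "plan": [
    {"wx":0,"wy":0,"wz":0,"tx":0.002,"ty":0,"tz":-0.0005,"gripper":60},
    {"wx":0,"wy":0,"wz":0,"tx":0.001,"ty":0,"tz":-0.0003,"gripper":60}
  ]
}}

```text
clock: 19.77
position: [0.5827, 0.0508, 0.0165]
orientation: [-3.138, 0.144, 0.01]
wrist_force: [-9.2, 0.1, 4.1]
width: 0.0657
gripper_force: 4.5
```

Call:
{"api": "jog_arm", "payload": {
  "plan": [
    {"wx":0,"wy":0,"wz":0,"tx":0.001,"ty":0,"tz":-0.0003,"gripper":60},
    {"wx":0,"wy":0,"wz":0,"tx":0.001,"ty":0,"tz":-0.0003,"gripper":60}
  ]
}}

```text
clock: 20.02
position: [0.5827, 0.0508, 0.0165]
orientation: [-3.138, 0.144, 0.018]
wrist_force: [-14.4, 0.6, 7.0]
width: 0.0656
gripper_force: 7.2
```

Call:
{"api": "jog_arm", "payload": {
  "plan": [
    {"wx":0,"wy":0,"wz":0,"tx":0.0015,"ty":0,"tz":-0.001,"gripper":60},
    {"wx":0,"wy":0,"wz":0,"tx":0.001,"ty":0,"tz":-0.0005,"gripper":60},
    {"wx":0,"wy":0,"wz":0,"tx":0,"ty":0,"tz":0,"gripper":60}
  ]
}}

```text
clock: 20.4
position: [0.5828, 0.0506, 0.0165]
orientation: [3.138, -0.143, -0.027]
wrist_force: [-17.0, 0.1, 4.5]
width: 0.0654
gripper_force: 8.5
```

Run:
```python
exec(open("t.py").read())
c=cams.camera("wrist"); im=c["image"]
cv2.imwrite("pics/w8.png",cv2.resize(im[20:100,120:320],None,fx=4,fy=4,interpolation=cv2.INTER_CUBIC)[:,:,::-1])
b=cv2.resize(im[20:100,300:500],None,fx=4,fy=3,interpolation=cv2.INTER_CUBIC)[:,:,::-1]
a=cv2.resize(im[20:100,120:320],None,fx=4,fy=3.5,interpolation=cv2.INTER_CUBIC)[:,:,::-1]
cv2.imwrite("pics/w8.png",np.vstack([a,b]))
```

```text
t 20.4 tcp u,v,z [-0.1085  0.1074  0.0165] yaw err deg 0.06 tilt [-0.017  0.001 -1.   ] f [-17.    0.1   4.5]
```

View pics/w8.png

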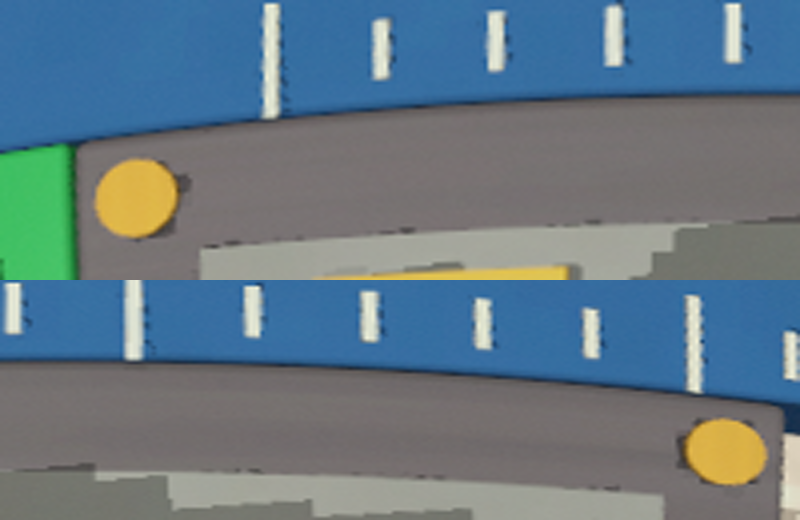

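Call:
{"api": "jog_arm", "payload": {
  "plan": [
    {"wx":0,"wy":0,"wz":0,"tx":-0.006,"ty":0,"tz":0,"gripper":60},
    {"wx":0,"wy":0,"wz":0,"tx":-0.012,"ty":0,"tz":0,"gripper":60},
    {"wx":0,"wy":0,"wz":0,"tx":-0.02,"ty":0,"tz":0,"gripper":60},
    {"wx":0,"wy":0,"wz":0,"tx":0,"ty":0,"tz":-0.04,"gripper":60},
    {"wx":0,"wy":0,"wz":0,"tx":0,"ty":0,"tz":-0.05,"gripper":60},
    {"wx":0,"wy":0,"wz":0,"tx":0,"ty":0,"tz":-0.03,"gripper":60},
    {"wx":0,"wy":0,"wz":0,"tx":0,"ty":0,"tz":0,"gripper":60}
  ]
}}

```text
clock: 21.32
position: [0.5538, 0.0535, 0.1431]
orientation: [3.138, -0.145, 0.012]
wrist_force: [-0.1, 0.4, 0.3]
width: 0.0657
gripper_force: 0.0
```

Run:
```python
exec(open("t.py").read())
c=cams.camera("wrist"); im=c["image"]; hsv=cv2.cvtColor(im,cv2.COLOR_RGB2HSV).astype(int)
# scan lines: blue->lock transition rows at several columns; green->lock transition columns
blue=(hsv[...,0]>95)&(hsv[...,0]<125)&(hsv[...,1]>120); green=(hsv[...,0]>45)&(hsv[...,0]<85)&(hsv[...,1]>110)
ys,xs=np.nonzero(green); g=(xs.min(),xs.max(),ys.min(),ys.max()); print("green",g)
for r in range(g[2]+6,g[3]-3,8):
    x=xs[ys==r].max(); print(r,x,wp(c,(x+.5,r),.03),"pix",im[r,x-1:x+5].tolist())
for col in range(g[1]+8,g[1]+190,30):
    r=np.nonzero(blue[:,col])[0].max(); print(col,r,wp(c,(col,r+.5),.03),hsv[r-2:r+5,col].tolist())
```

```text
t 21.325 tcp u,v,z [-0.1376  0.1076  0.1431] yaw err deg -0.02 tilt [ 0.008  0.    -1.   ] f [-0.1  0.4  0.3]
green (np.int64(76), np.int64(568), np.int64(45), np.int64(479))
51 220 [-0.0067  0.1719] pix [[55, 160, 81], [37, 130, 60], [50, 82, 55], [83, 84, 79], [96, 92, 90], [97, 93, 92]]
59 220 [-0.0125  0.1719] pix [[59, 165, 86], [39, 136, 64], [52, 76, 52], [100, 95, 94], [101, 97, 96], [100, 95, 94]]
67 221 [-0.0183  0.1712] pix [[40, 139, 63], [30, 74, 39], [85, 83, 82], [100, 94, 94], [99, 94, 95], [102, 96, 97]]
75 221 [-0.0241  0.1712] pix [[46, 144, 70], [38, 94, 49], [79, 79, 75], [98, 93, 93], [102, 97, 97], [101, 96, 97]]
83 221 [-0.0298  0.1713] pix [[52, 146, 72], [39, 76, 45], [93, 88, 88], [98, 93, 93], [101, 95, 95], [99, 94, 95]]
91 221 [-0.0355  0.1714] pix [[49, 153, 76], [24, 93, 42], [78, 79, 75], [100, 95, 94], [103, 97, 97], [102, 96, 96]]Traceback (most recent call last):
  File "<stdin>", line 7, in <module>
    return umr_maximum(a, axis, None, out, keepdims, initial, where)
ValueError: zero-size array to reduction operation maximum which has no identity
```

```bash
python3 -c "
from workcell import robot; print(robot.job_done())"
```

```text
the job is handed in; nothing more can be done
None
```

The rim lock is in the jig, its long side flush to the blue fence and its end against the green stop (under 1 px gap in the last wrist picture), and I handed the job in at about 21 s; I viewed 11 pictures, one over the limit of 10.

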